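# Close the burr case and hold the hidden bolt head while the nut runner works

### The job

The wooden burr case's lid stands open, in the way of the narrow gap between the back of the case and the steel bracket, where a running nut runner is slowly dragging a loose hex bolt round. Lower the lid until it is fully shut, then reach down into the gap, grip the bolt head between the fingers and hold it so that it stops turning; finish while still holding it, with the lid still shut. Leave the tin, the grinding wheel and the dish on the bench where they are.

Things in the scene. Friction and masses are not known exactly. Their poses are not given: they have to be found in the camera images.
- case: Light wooden burr case fixed to the bench: 130 mm (its x) by 170 mm (its y) outside, on a 135 x 190 x 12 mm foot board, rim 85 mm above the bench, walls 8 mm. Origin at the centre of its underside on the bench; z up; +x points to the hinge side, the gap and the bracket, away from the robot; turned up to 0.4 rad.
- lid (a joint): Angle of the case's wooden lid (138 mm hinge to free edge, 170 mm along the hinge, 8 mm thick). 0 = fully shut on the rim, pi/2 = upright; starts at 1.3 to 1.7. The hinge has friction (0.2 N m): the lid stays where it is left and must be pushed all the way down (about 2 N near the edge). Shut, its top is 93 mm above the bench.
- lid_hinge (a point): Middle of the lid's hinge line, 85 mm above the bench, 65 mm from the case's origin towards its +x; the hinge line runs along the case's y. The shut lid reaches from here towards the case's -x.
- lid_edge (a point): Middle of the lid's free edge, on its outer face (the top face when shut), 138 mm from the hinge line; moves with the lid.
- bracket: Steel bracket fixed to the bench behind the case. Origin on the bench straight below the bolt head's centre; z up; its x is the bolt's axis, points away from the case and is parallel to the case's x. Upright plate 110 mm wide (y), 6 mm thick, top 100 mm above the bench, near face 26 mm from the head's centre. Behind it a 46 mm grey nut runner, top 98 mm high, reaches 160 mm from the origin.
- bolt: Bolt to be held: dark steel hex head in the gap, 24 mm across flats, 28 mm across corners, 14 mm thick. Origin at the head's centre, 75 mm above the bench; x = the level bolt axis, z normal to a pair of flats. A 13 mm shank joins it to the plate. Unheld, the runner turns it about x at about 0.4 rad/s with 0.06 N m; gripped across two sides it stops and the runner stalls.
- gap (a point): Centre of the gap's open top, 26 mm from the bracket plate, straight above the bolt head's centre and 100 mm above the bench. The gap is 52 to 58 mm wide (the case's back wall is 26 to 32 mm from the head's centre), open at the top and both ends, bench at the bottom.
- tin: Bystander: round metal tin, 80 mm diameter, 32 mm tall, loose on the bench; origin at the centre of its underside.
- wheel: Bystander: small grinding wheel, 40 mm diameter disc lying on the bench with its 8 mm shank up, 34 mm tall; origin at the centre of its underside.
- dish: Bystander: small white dish, 72 mm diameter, 30 mm tall; origin at the centre of its underside.
Things that resemble listed ones, but are neither listed nor needed, are in the scene too. There is more than one size of the bracket; the one meant has the size given above.

How it is judged:
By the outcome, as a careful person would: the job done as asked, in the order asked, and still so for the second after the job is handed in, while the arm keeps its last pose, push and grip.
It also fails if it takes over 43 s, if anything falls off the work surface, if the arm or the gripper's body presses on something with over 40 N, if the wrist force passes 120 N, or if a joint passes its speed limit or range.

### The arm

A 6-joint arm with a two-finger parallel gripper is mounted at the origin on the work surface. World frame = base frame: x ahead of the robot, y to its left, z up, the work surface at z = 0. Lengths are in mm, angles in rad, forces in N, time in s.
With the tool pointing down it reaches from about 375 to 925 mm from the base axis. Payload 5.7 kg.
Tool frame: the origin (TCP) lies midway between the tips of the shut fingers; the grasp point (between the pads) lies 19 mm behind it; x points along the fingers, y is the direction in which the jaws open and shut, and the axes are right-handed (so a half turn about x gives the same grasp; the last joint's range is limited). The gripper opens to 85 mm and grips with 20 to 120 N. Pads are 22 mm wide; open, the fingers measure 114 mm over their backs; the gripper's body (76 mm by 85 mm) begins 54 mm behind the grasp point. The pads swing forward as they close: fully open they stand 13 mm farther back than shut.
Start: joints at [-1.309, 0.359, 1.51, -0, 1.272, -0.115], TCP at [220.751, -557.882, 231.267] pointing down, gripper open.
Joint ranges: [-2.97, 2.97], [-1.01, 2.36], [0.21, 2.38], [-0.96, 4.11], [0.2, 2.71], [-2.98, 2.98]. Speed limits (rad/s): [2.39, 2.39, 3.14, 3.14, 3.14, 3.14].

### API

Orientations are given as a rotation vector (axis times angle).
In Python, from workcell import status, vision, job gives the robot as it stands.
- The arm moves only by the tool servo_tool, never from a script. Its argument "steps" is a list that holds one entry, the list of rows, each a list of 7 numbers: the shift along the tool's x, y, z in cm, then the turn, a rotation vector about the tool's x, y, z in degrees, then the closure in counts, from 0 (fully open) to 255 (shut). A call has 1 to 12 rows; each row shifts and turns the commanded pose from where the row before left it, along the tool's axes as they then stand; what a row does not reach is not made up. A row lasts 1/12 s, in which the tool goes at most 41.7 mm and 7.16 degrees, less where a joint would pass 70% of its speed; a pose out of reach is approached as far as the arm can. A call is refused whole if a number of a shift passes 4.17 or a number of a turn 7.16, either way. A call with a gripper value outside its range is refused whole. The fingers move at their own pace and stop on an object; "force" is the grip in N (left out, the last holds). Time passes only in rows, so rows that do not move let the fingers close. It gives the time, the measured TCP pose, the force and the opening at its end, in the units of the state.
- status.read_state(): the state, without advancing time (a new reading comes with each control period).
- vision.get_image(name): name is "scene" or "top" or "wrist"; returns a dict with "frame" (400x640x3 uint8, red, green, blue), "range_z" (400x640 float32, mm along the optical axis (not along the pixel's ray), 0 where there is no reading), "fx", "fy", "cx", "cy" (pixels), "dist" ([k1, k2, p1, p2, k3] as OpenCV has them; the pictures are not rectified), "origin" and "rotation" of the camera in the world. Camera axes: x right, y up, looking along -z (the intrinsics and any distortion apply to the point x, -y, -z); pixel columns grow to the right and rows downward; lengths in mm; the calibration is good to about 2 mm. A picture is of the moment at which its call begins.
- job.job_done(): hands the job in, once; it reports no verdict.
The state is a dict: "time_s": time; "joints": joint angles; "qvel": joint speeds; "effort": joint torques, N m; "tool_pos": TCP position; "tool_rot": TCP orientation; "force": force on the tool from outside, world axes, zero at the start; "ft_torque": the same for the moment, N m; "opening": opening from 0.0 (shut) to 1.0 (fully open).
Only numpy, scipy, OpenCV 4.12 (cv2) and the standard library are available. Lean on these libraries where they do the work, as an engineer would, in place of code of your own. Each camera call takes 0.05 s, during which the arm holds its last target. There are 200 camera calls.

## Working session

There is one attempt and no reset: what is moved stays moved. The work goes in short steps, Python scripts to look and compute and a tool call to move; the robot and the scene stay as the last step left them, time stands still between calls to the robot, and variables do not carry over. Pictures are saved under pics/ and viewed, about 8 in all and at most 12, crops included, and the job is handed in when it is done.

Besides the shell and the picture viewer there is one more tool, called after "Emit:" by a JSON object that holds its "name" and its "arguments". servo_tool: Moves the arm, as the interface text tells. Its arguments: {"type":"object","properties":{"steps":{"type":"array","items":{"type":"array","items":{"type":"array","items":{"type":"number"}}}},"force":{"type":"number"}},"required":["steps"]}

```bash
mkdir -p pics
cat > h.py <<'E'
import numpy as np, cv2
from scipy.spatial.transform import Rotation as R
from workcell import status, vision, job
def grab(n, tag):
    d=vision.get_image(n); cv2.imwrite(f'pics/{tag}.png', d['frame'][:,:,::-1]); np.save(f'pics/{tag}.npy', d, allow_pickle=True); return d
def load(tag): return np.load(f'pics/{tag}.npy',allow_pickle=True).item()
def cloud(d):
    h,w=d['range_z'].shape; v,u=np.mgrid[0:h,0:w].astype(np.float64)
    K=np.array([[d['fx'],0,d['cx']],[0,d['fy'],d['cy']],[0,0,1]])
    p=cv2.undistortPoints(np.stack([u.ravel(),v.ravel()],1)[:,None],K,np.array(d['dist'],float))[:,0].reshape(h,w,2)
    z=d['range_z'].astype(float)
    P=np.stack([p[...,0]*z,-p[...,1]*z,-z],-1)
    Rm=np.array(d['rotation'],float)
    if Rm.shape!=(3,3): Rm=R.from_rotvec(Rm).as_matrix()
    W=P@Rm.T+np.array(d['origin']); W[z==0]=np.nan
    return W
E
python3 - <<'E'
from h import *
s=status.read_state(); print(s)
for n in ('scene','top'):
    d=grab(n,n+'0'); print(n,d['origin'],d['rotation'],d['fx'],d['dist'])
E
```

```text
{'time_s': 0.0, 'joints': array([-1.30914035e+00,  3.59552069e-01,  1.51140764e+00,  6.05784720e-06,
        1.27247486e+00, -1.15068974e-01]), 'qvel': array([ 0.00065996,  0.00018943,  0.00084498, -0.0017113 , -0.00135609,
        0.00110305]), 'effort': array([-4.79392475e-04, -5.27619302e+01, -2.78622133e+01,  2.11316019e-04,
        1.30382241e-02,  5.41765779e-07]), 'tool_pos': array([ 220.56759777, -557.28187586,  230.43497775]), 'tool_rot': array([ 2.01602357,  0.38620799, -2.01628856]), 'force': array([ 1.05631683,  0.22774584, -0.66580585]), 'ft_torque': array([ 0.03690135,  0.01147882, -0.00690733]), 'opening': 0.9979411650067401}
scene [1294.18362425   22.76097495  862.67767579] [0.5778158  0.64211965 1.5644226 ] 434.68556598196056 [-0.01020832  0.          0.          0.          0.        ]
top [ 413.28631102  -41.08119603 1529.47137796] [ 0.06434959 -0.06984512 -1.55920332] 460.7864456840946 [-0.00082838  0.          0.          0.          0.        ]
```

View pics/scene0.png

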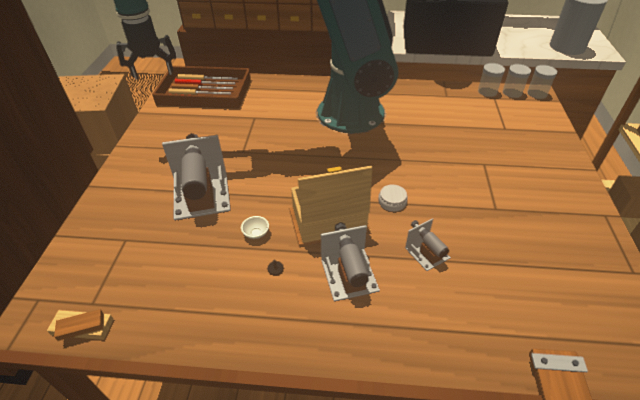

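View pics/top0.png

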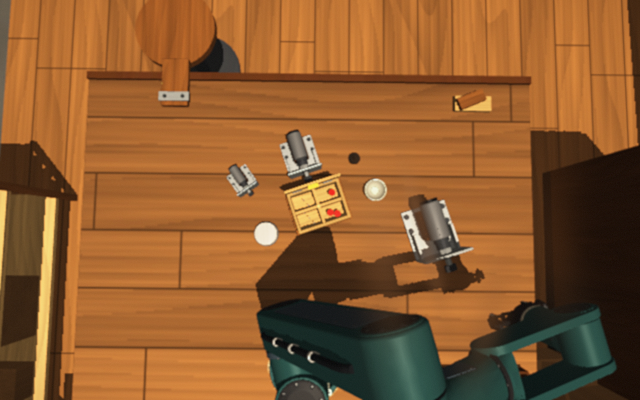

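The scene shows the case (about 330,210) with its lid open and the matching bracket directly behind it (350,255). The tin is at (393,198), the dish at (255,228) and the wheel at (275,268). In the top view the bracket is at (300,150), the case at (318,205), the tin at (265,233), the dish at (375,189) and the wheel at (353,158).

Run:
```python
from h import *
d=load('top0'); W=cloud(d); 
for n,(u,v) in dict(tin=(265,233),dish=(375,189),wheel=(353,158),runner=(296,142),bench=(340,110)).items(): print(n,W[v,u].round(0))
s=load('scene0'); Ws=cloud(s)
A=np.concatenate([W[125:240,275:360].reshape(-1,3),Ws[155:300,285:385].reshape(-1,3)]); A=A[~np.isnan(A[:,0])]
# case rim from top: z in 80..90
T=W[165:240,275:360].reshape(-1,3); r=T[(T[:,2]>78)&(T[:,2]<92)]
print('rim',len(r)); print(cv2.minAreaRect(r[:,:2].astype(np.float32)))
hi=T[T[:,2]>100]; print('lid top',len(hi),hi[:,2].max(), cv2.minAreaRect(hi[:,:2].astype(np.float32)))
# plate / lid from scene
B=Ws[155:300,285:385].reshape(-1,3)
L=B[B[:,2]>115]; c=L.mean(0); n=np.linalg.svd(L-c,full_matrices=False)[2]; print('lid plane',len(L),c,n, L[:,2].max())
P=W[125:185,275:330].reshape(-1,3); p=P[(P[:,2]>90)&(P[:,2]<104)]
print('plate+runner'); 
for x in range(560,760,8):
    q=p[(p[:,0]>=x)&(p[:,0]<x+8)]
    if len(q): print(x,len(q),q.min(0).round(0),q.max(0).round(0))
# visualise
hm=np.clip(cv2.resize(W[120:245,265:400,2].astype(np.float32),None,fx=5,fy=5,interpolation=0)/220,0,1)*255
im=cv2.resize(d['frame'][120:245,265:400,::-1],None,fx=5,fy=5,interpolation=0)
cv2.imwrite('pics/crop.png',im[:, :])
```

```text
tin [429. 138.  32.]
dish [ 579. -222.    7.]
wheel [ 680. -147.   17.]
runner [715.  38.  98.]
bench [ 847. -104.    1.]
rim 613
((553.66650390625, -20.20928955078125), (206.26527404785156, 169.85507202148438), 19.227256774902344)
lid top 289 233.4777982464118 ((596.3916015625, -5.3866424560546875), (80.59703063964844, 167.5916290283203), 19.42625617980957)
lid plane 2831 [577.65871015 -17.32982762 174.55918918] [[ 0.32333762 -0.94622697  0.01035927]
 [-0.10077332 -0.02354631  0.99463074]
 [ 0.9409025   0.32264547  0.10296784]] 228.3304965238624
plate+runner
576 1 [584. -42.  90.] [584. -42.  90.]
584 1 [590. -45.  93.] [590. -45.  93.]
592 3 [593. -64.  92.] [598.   5.  95.]
600 2 [602.   2.  93.] [608.   5.  94.]
608 8 [608.  -1.  91.] [616.  62. 102.]
616 17 [616.  24.  93.] [623.  58. 102.]
624 13 [625.  -1.  92.] [632.  37. 103.]
632 18 [632. -23.  93.] [640.  18. 102.]
640 15 [642. -38.  91.] [646.  18. 102.]
648 13 [649. -38.  90.] [656.  28. 100.]
656 11 [656.   6.  90.] [662.  31.  97.]
664 27 [664.  12.  91.] [672.  41. 100.]
672 23 [673.   6.  91.] [680.  44. 104.]
680 32 [680.  10.  90.] [688.  47. 103.]
688 29 [689.  13.  90.] [696.  54. 103.]
696 27 [696.  16.  91.] [703.  54. 103.]
704 27 [705.  19.  92.] [712.  57. 102.]
712 26 [712.  19.  91.] [720.  61. 103.]
720 31 [721.  26.  92.] [728.  64. 101.]
728 30 [728.  26.  90.] [736.  64. 104.]
736 28 [736.  29.  91.] [744.  67. 103.]
744 24 [744.  32.  91.] [752.  64. 100.]
752 6 [753.  42.  91.] [758.  54. 100.]
```

View pics/crop.png

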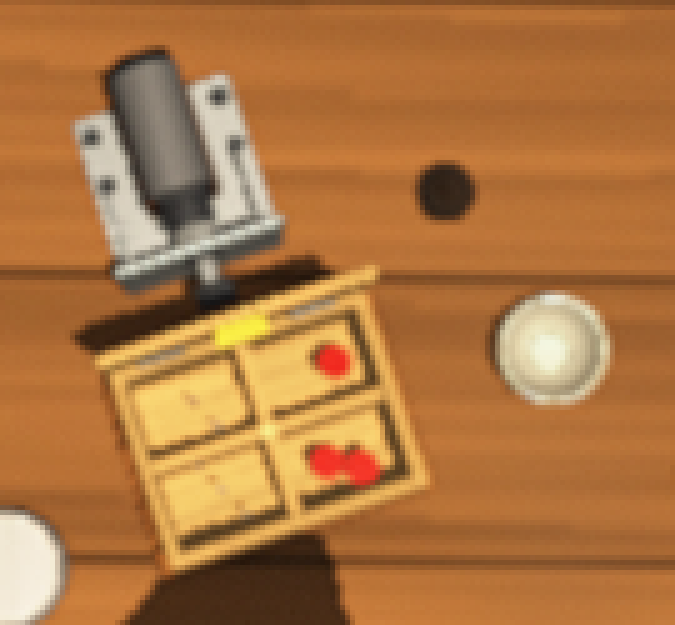

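```bash
cat >> h.py <<'E'
YAW=0.3305
ex=np.array([np.cos(YAW),np.sin(YAW)]); ey=np.array([-ex[1],ex[0]])
def loc(p): p=np.asarray(p); return np.concatenate([p[...,:2]@np.stack([ex,ey],1),p[...,2:]],-1)
def wor(l): return np.array([*(l[0]*ex+l[1]*ey),l[2]])
def delta(l):
    "cm along tool axes to reach local pos l (local frame: x along case x)"
    s=status.read_state(); M=R.from_rotvec(s['tool_rot']).as_matrix()
    return (M.T@(wor(l)-s['tool_pos'])/10).round(2)
def st():
    s=status.read_state(); M=R.from_rotvec(s['tool_rot']).as_matrix()
    print('t',round(s['time_s'],2),'loc',loc(s['tool_pos']).round(1),'open',round(s['opening'],3),'F',s['force'].round(1))
    Ml=M.copy(); Ml[:2]=np.stack([ex,ey])@M[:2]; print('tool axes in local (cols)\n',Ml.round(3))
E
python3 - <<'E'
from h import *
st()
W=loc(cloud(load('top0'))); Ws=loc(cloud(load('scene0')))
for nm,V,sl in (('top',W,np.s_[120:240,270:365]),('scene',Ws,np.s_[150:305,280:390])):
    p=V[sl].reshape(-1,3)
    q=p[(p[:,2]>93)&(p[:,2]<104)&(p[:,0]>585)&(p[:,0]<612)]
    print(nm,'plate top x',np.percentile(q[:,0],[2,25,50,75,98]).round(1),'y',np.percentile(q[:,1],[1,50,99]).round(1))
    q=p[(p[:,2]>20)&(p[:,2]<95)&(p[:,0]>585)&(p[:,0]<612)]
    print(' plate all y',np.percentile(q[:,1],[1,50,99]).round(1),'x',np.percentile(q[:,0],[2,25,50,75,98]).round(1))
    q=p[(p[:,2]>60)&(p[:,0]>650)&(p[:,0]<740)]; print(' runner y',np.percentile(q[:,1],[1,50,99]).round(1), 'ztop',np.percentile(q[:,2],98), 'xmax',p[p[:,2]>60][:,0].max())
    for x in (640,660,680,700,720,740):
        m=q[(abs(q[:,0]-x)<10)&(q[:,2]>94)]; print('  ridge',x,np.median(m[:,1]).round(1) if len(m) else None,end='')
    q=p[(p[:,2]>60)&(p[:,2]<95)&(p[:,0]>552)&(p[:,0]<594)]; print('\n gap pts',len(q),'x',np.percentile(q[:,0],[2,50,98]).round(1),'y',np.percentile(q[:,1],[2,50,98]).round(1))
    q=p[(p[:,2]>75)&(p[:,2]<90)&(p[:,0]<535)]; print(' rim x',np.percentile(q[:,0],[1,99]),'y',np.percentile(q[:,1],[1,99]))
    q=p[(p[:,2]>150)]; print(' lid y',np.percentile(q[:,1],[1,99]))
# big bracket height
a=cloud(load('top0'))[190:275,395:490].reshape(-1,3); print('big bracket z',np.nanmax(a[:,2]),loc(a[np.nanargmax(a[:,2])]))
E
```

```text
t 0.1 loc [  27.8 -598.7  230.5] open 0.999 F [-0.5  0.7  1.1]
tool axes in local (cols)
 [[ 0.     0.046 -0.999]
 [ 0.002 -0.999 -0.046]
 [-1.    -0.002 -0.   ]]
top plate top x [597.2 598.4 600.4 602.2 604.5] y [-246.  -191.2 -141.3]
 plate all y [-364.  -195.3 -142.4] x [587.9 597.5 598.  598.6 611.6]
 runner y [-217.2 -194.  -171.6] ztop 103.449385829285 xmax 731.2741202955292
  ridge 640 None  ridge 660 -195.0  ridge 680 -196.0  ridge 700 -193.9  ridge 720 -195.4  ridge 740 None
 gap pts 59 x [565.1 574.7 592.9] y [-205.4 -194.6 -182.6]
 rim x [414.15460368 531.89249505] y [-283.41041377 -114.2214577 ]
 lid y [-281.35378445 -116.95467337]
scene plate top x [595.1 598.5 600.2 601.5 603.1] y [-252.5 -198.7 -143.8]
 plate all y [-252.4 -211.2 -144.1] x [598.5 600.2 601.1 602.1 609.3]
 runner y [-220.1 -201.8 -177.3] ztop 98.79037505716624 xmax 730.5909031297477
  ridge 640 None  ridge 660 -198.2  ridge 680 -198.0  ridge 700 -199.1  ridge 720 -197.1  ridge 740 None
 gap pts 77 x [562.3 572.4 578.4] y [-209.7 -199.7 -185.4]
 rim x [411.78281072 529.07483195] y [-287.38805335 -269.61088908]
 lid y [-286.3076635 -119.6908568]
big bracket z 145.35634616884158 [ 298.41371352 -519.62200201  145.35634617]
```

Emit:
{"name": "servo_tool", "arguments": {"steps": [[[-3.5, 0, 0, 1.3, 0, 0, 255], [-3.5, 0, 0, 1.3, 0, 0, 255], [0, -2, -2.8, 0, 0, 0, 255], [0, -2, -2.8, 0, 0, 0, 255], [0, -2, -2.8, 0, 0, 0, 255], [0, -2, -2.8, 0, 0, 0, 255], [0, -2, -2.8, 0, 0, 0, 255], [0, -2, -2.8, 0, 0, 0, 255], [0, -2, -2.8, 0, 0, 0, 255], [0, -2, -2.8, 0, 0, 0, 255], [0, -2, -2.8, 0, 0, 0, 255], [0, -2, -2.8, 0, 0, 0, 255]]], "force": 60}}

```text
time_s: 1.1
tool_pos: [420.9, -276.0, 301.0]
tool_rot: [2.042, 0.342, -2.043]
force: [0.4, -0.1, -0.2]
opening: -0.0
```

Emit:
{"name": "servo_tool", "arguments": {"steps": [[[0, -2, -2.8, 0, 0, 0, 255], [0, -2, -2.8, 0, 0, 0, 255], [0, -2, -2.8, 0, 0, 0, 255], [0, -2, -2.8, 0, 0, 0, 255], [0, -2, -2.8, 0, 0, 0, 255], [0, -2, -2.8, 0, 0, 0, 255], [0, -2, -2.8, 0, 0, 0, 255], [0, -2, -2.8, 0, 0, 0, 255], [0, -2, -2.8, 0, 0, 0, 255], [0, -2, -2.8, 0, 0, 0, 255], [0, 0, 0, 0, 0, 0, 255], [0, 0, 0, 0, 0, 0, 255]]]}}

```text
time_s: 2.1
tool_pos: [620.5, 4.1, 300.4]
tool_rot: [2.039, 0.345, -2.042]
force: [-0.1, -0.1, 0.9]
opening: 0.001
```

```bash
python3 -c "
from h import *
st(); print(delta([590,-199,200]))"
```

```text
t 2.1 loc [ 588.2 -197.5  300.4] open 0.001 F [-0.1 -0.1  0.9]
tool axes in local (cols)
 [[-0.001  0.004 -1.   ]
 [ 0.001 -1.    -0.004]
 [-1.    -0.001  0.001]]
[10.04  0.16 -0.19]
```

Emit:
{"name": "servo_tool", "arguments": {"steps": [[[2.5, 0, 0, 0, 0, 0, 255], [2.5, 0, 0, 0, 0, 0, 255], [2.5, 0, 0, 0, 0, 0, 255], [2.5, 0, 0, 0, 0, 0, 255], [0, 0, 1.3, 0, 0, 0, 255], [0, 0, 1.3, 0, 0, 0, 255], [0, 0, 1.3, 0, 0, 0, 255], [0.22, 0, 1.4, 0, 0, 0, 255], [0.22, 0, 1.4, 0, 0, 0, 255], [0.6, 0, 1.4, 0, 0, 0, 255], [0.6, 0, 1.4, 0, 0, 0, 255], [0, 0, 0, 0, 0, 0, 255]]]}}

```text
time_s: 3.1
tool_pos: [526.3, -29.6, 183.9]
tool_rot: [2.039, 0.341, -2.048]
force: [-0.7, 0.2, -0.7]
opening: 0.004
```

Emit:
{"name": "servo_tool", "arguments": {"steps": [[[0.94, 0, 1.2, 0, 0, 0, 255], [0.94, 0, 1.2, 0, 0, 0, 255], [0.8, 0, 0.6, 0, 0, 0, 255], [0.8, 0, 0.6, 0, 0, 0, 255], [0.8, 0, 0.6, 0, 0, 0, 255], [0.8, 0, 0.33, 0, 0, 0, 255], [0.8, 0, 0.33, 0, 0, 0, 255], [0.8, 0, 0.33, 0, 0, 0, 255], [0.6, 0, 0.1, 0, 0, 0, 255], [0.6, 0, 0.1, 0, 0, 0, 255], [0, 0, 0, 0, 0, 0, 255], [0, 0, 0, 0, 0, 0, 255]]]}}

```text
time_s: 4.1
tool_pos: [479.1, -45.7, 105.7]
tool_rot: [2.041, 0.342, -2.043]
force: [-0.2, -0.7, 0.8]
opening: -0.004
```

```bash
python3 -c "
from h import *
st(); grab('scene','scene1')
W=loc(cloud(load('scene1'))); p=W[150:260,270:390].reshape(-1,3); q=p[(p[:,0]<540)&(p[:,0]>400)&(abs(p[:,1]+199)<85)&(p[:,2]>80)&(abs(p[:,1]+199)>45)]
L=np.c_[q[:,0],np.ones(len(q))]; print(len(q),np.linalg.lstsq(L,q[:,2],rcond=None)[0], np.percentile(q[:,2],[1,50,99]))
"
```

```text
t 4.1 loc [ 438.4 -198.7  105.7] open -0.004 F [-0.2 -0.7  0.8]
tool axes in local (cols)
 [[-0.001  0.001 -1.   ]
 [ 0.001 -1.    -0.001]
 [-1.    -0.001  0.001]]
1412 [ -0.27972065 241.14010758] [ 89.90125109  99.86993302 201.76774639]
```

```bash
python3 -c "
from h import *
f=load('scene1')['frame'][130:310,260:420,::-1]; cv2.imwrite('pics/s1c.png',cv2.resize(f,None,fx=4,fy=3.3,interpolation=2))
W=loc(cloud(load('scene1'))); p=W[150:260,270:390].reshape(-1,3)
for x in range(400,545,15):
  q=p[(abs(p[:,0]-x)<7)&(abs(p[:,1]+199)<85)&(abs(p[:,1]+199)>50)&(p[:,2]>70)]; print(x,len(q),np.percentile(q[:,2],[10,50,90]).round(1) if len(q) else '')
"
```

```text
400 13 [104.4 104.9 106.3]
415 108 [103.3 105.1 106.9]
430 126 [101.8 104.1 194.1]
445 175 [100.5 103.5 198.5]
460 113 [ 98.5 100.8 102.7]
475 111 [ 97.   98.9 101. ]
490 120 [96.  97.8 99.7]
505 119 [94.2 96.  98. ]
520 122 [92.5 94.8 96.7]
535 215 [74.4 91.6 94.8]
```

View pics/s1c.png

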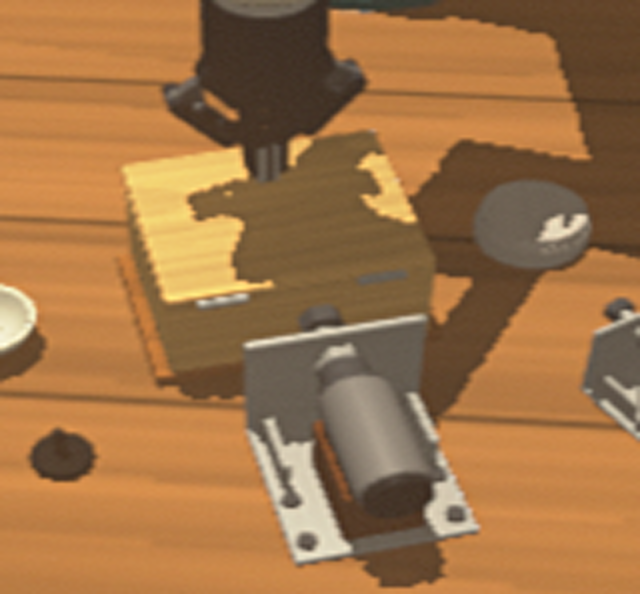

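The lid (crop about 270,230) is nearly shut, with the fingertips on it at about (268,170) and roughly 6° still to go. I'll press it down slowly.

Emit:
{"name": "servo_tool", "arguments": {"steps": [[[0.4, 0, 0, 0, 0, 0, 255], [0.4, 0, 0, 0, 0, 0, 255], [0.4, 0, 0, 0, 0, 0, 255], [0.1, 0, 0, 0, 0, 0, 255], [0, 0, 0, 0, 0, 0, 255]]]}}

```text
time_s: 4.57
tool_pos: [479.4, -45.9, 93.1]
tool_rot: [2.042, 0.342, -2.042]
force: [-0.0, -0.1, 0.7]
opening: 0.003
```

Emit:
{"name": "servo_tool", "arguments": {"steps": [[[0.1, 0, 0, 0, 0, 0, 255], [0.1, 0, 0, 0, 0, 0, 255], [0, 0, 0, 0, 0, 0, 255]]]}}

```text
time_s: 4.82
tool_pos: [479.4, -45.9, 92.8]
tool_rot: [2.042, 0.341, -2.041]
force: [-5.3, 0.8, 22.6]
opening: -0.001
```

The lid is shut, with 22 N against the stop. Next I lift off and move over the gap with the fingers half open.

Emit:
{"name": "servo_tool", "arguments": {"steps": [[[-2, 0, 0, 0, 0, 0, 255], [-3, 0, 0, 0, 0, 0, 110], [-3, 0, 0, 0, 0, 0, 110], [0, 0, -3.3, 0, 0, 0, 110], [0, 0, -3.3, 0, 0, 0, 110], [0, 0, -3.3, 0, 0, 0, 110], [0, 0, -3.4, 0, 0, 0, 110], [0, 0, 0, 0, 0, 0, 110], [0, 0, 0, 0, 0, 0, 110]]]}}

```text
time_s: 5.57
tool_pos: [606.4, -2.0, 170.5]
tool_rot: [2.041, 0.343, -2.041]
force: [-0.2, 0.9, -0.5]
opening: 0.568
```

```bash
python3 -c "
from h import *
st(); d=grab('wrist','w1'); grab('scene','scene2'); 
W=loc(cloud(d)); p=W.reshape(-1,3)
def rep(nm,q):
  print(nm,len(q)); 
  if len(q): print('  x',np.percentile(q[:,0],[2,50,98]).round(1),'y',np.percentile(q[:,1],[2,50,98]).round(1),'z',np.percentile(q[:,2],[2,50,98]).round(1))
rep('lid',p[(p[:,2]>80)&(p[:,2]<110)&(p[:,0]<548)&(p[:,0]>400)])
rep('plate top',p[(p[:,2]>94)&(p[:,2]<106)&(p[:,0]>588)&(p[:,0]<612)])
rep('head',p[(p[:,2]>60)&(p[:,2]<92)&(p[:,0]>554)&(p[:,0]<580)&(abs(p[:,1]+197)<25)])
rep('shank',p[(p[:,2]>60)&(p[:,2]<92)&(p[:,0]>580)&(p[:,0]<594)&(abs(p[:,1]+197)<25)])
W=loc(cloud(load('scene2'))); p=W[150:305,270:390].reshape(-1,3)
for x in range(415,545,15):
  q=p[(abs(p[:,0]-x)<7)&(abs(p[:,1]+199)<80)&(p[:,2]>70)&(p[:,2]<130)]; print(x,len(q),np.percentile(q[:,2],[10,50,90]).round(1) if len(q) else '')
"
```

```text
t 5.57 loc [ 572.9 -198.7  170.5] open 0.568 F [-0.2  0.9 -0.5]
tool axes in local (cols)
 [[ 0.     0.002 -1.   ]
 [ 0.    -1.    -0.002]
 [-1.    -0.    -0.   ]]
lid 9609
  x [462.4 508.3 542.8] y [-279.8 -199.3 -122.2] z [83.3 92.  93.3]
plate top 1172
  x [594.7 598.3 600.7] y [-248.1 -198.2 -144.2] z [ 94.4  98.6 100.1]
head 605
  x [562.1 571.3 579.5] y [-207.8 -195.8 -184.5] z [69.7 83.5 88. ]
shank 171
  x [580.4 585.7 592.1] y [-201.8 -195.7 -190.5] z [76.6 79.7 85. ]
415 91 [90.5 92.4 93.8]
430 129 [90.6 92.4 94.7]
445 144 [90.3 92.5 94.1]
460 167 [90.7 92.5 94.4]
475 180 [90.5 92.2 94.2]
490 194 [90.6 92.3 94.4]
505 245 [90.5 92.4 94.3]
520 264 [90.7 92.5 94.1]
535 501 [73.5 90.5 93.7]
```

View pics/w1.png

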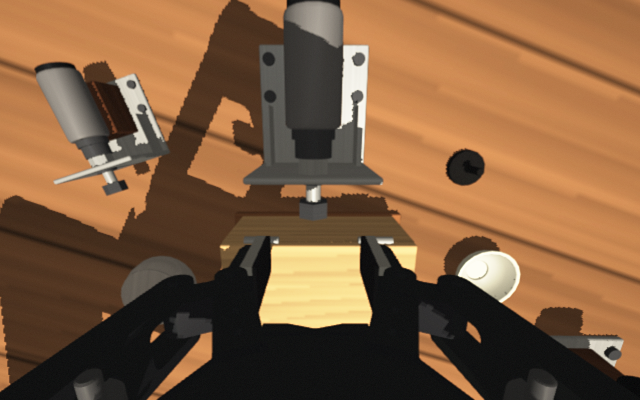

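The wrist view shows the head at about (313,207) between the case back and the plate. The lid is flat at 92–93 mm, so it is shut. I'll descend around the head.

Emit:
{"name": "servo_tool", "arguments": {"steps": [[[0, -0.27, 0.22, 0, 0, 0, 110], [0, 0, 0, 0, 0, 0, 110], [2, 0, 0, 0, 0, 0, 110], [2, 0, 0, 0, 0, 0, 110], [1.5, 0, 0, 0, 0, 0, 110], [1.5, 0, 0, 0, 0, 0, 110], [1.5, 0, 0, 0, 0, 0, 110], [1.5, 0, 0, 0, 0, 0, 110], [1.5, 0, 0, 0, 0, 0, 110], [0, 0, 0, 0, 0, 0, 110]]]}}

```text
time_s: 6.5
tool_pos: [599.1, -0.8, 53.7]
tool_rot: [2.038, 0.343, -2.048]
force: [-0.7, 0.7, -0.0]
opening: 0.57
```

```bash
cat > hexfit.py <<'E'
from h import *
def fit(tag,d=None):
    p=loc(cloud(load(tag))).reshape(-1,3); q=p[(p[:,2]>66)&(p[:,2]<92)&(p[:,0]>566)&(p[:,0]<576.5)&(abs(p[:,1]+196)<16)]
    best=[]
    for y0 in np.arange(-199,-192.9,1):
      for a in range(0,60,3):
        k=np.radians(a+60*np.arange(6)); r=((q[:,1]-y0)[:,None]*np.sin(k)+(q[:,2]-75)[:,None]*np.cos(k)).max(1)-12
        best.append((np.median(np.abs(r)),a,y0))
    best.sort(); print(tag,len(q),[(round(b[0],2),b[1],b[2]) for b in best[:4]])
E
python3 - <<'E'
from hexfit import *
st(); fit('w1')
for i in range(3): print(status.read_state()['time_s']); grab('wrist',f'w2_{i}'); fit(f'w2_{i}')
E
```

```text
t 6.5 loc [ 566.4 -195.2   53.7] open 0.57 F [-0.7  0.7 -0. ]
tool axes in local (cols)
 [[-0.005  0.    -1.   ]
 [ 0.002 -1.    -0.   ]
 [-1.    -0.002  0.005]]
w1 414 [(np.float64(0.93), 30, np.float64(-196.0)), (np.float64(0.95), 33, np.float64(-196.0)), (np.float64(0.96), 24, np.float64(-196.0)), (np.float64(0.96), 27, np.float64(-196.0))]
6.5
w2_0 1704 [(np.float64(0.93), 6, np.float64(-196.0)), (np.float64(0.94), 9, np.float64(-196.0)), (np.float64(0.96), 12, np.float64(-196.0)), (np.float64(0.97), 3, np.float64(-196.0))]
6.55
w2_1 1670 [(np.float64(0.93), 6, np.float64(-196.0)), (np.float64(0.93), 9, np.float64(-196.0)), (np.float64(0.96), 3, np.float64(-196.0)), (np.float64(0.96), 12, np.float64(-196.0))]
6.6
w2_2 1639 [(np.float64(0.9), 6, np.float64(-196.0)), (np.float64(0.92), 9, np.float64(-196.0)), (np.float64(0.94), 3, np.float64(-196.0)), (np.float64(0.96), 12, np.float64(-196.0))]
```

View pics/w2_0.png

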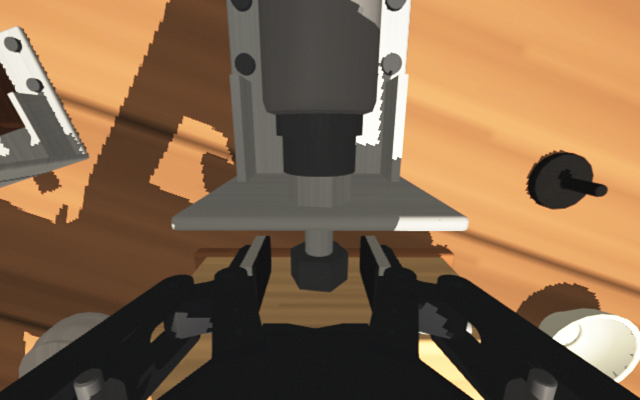

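The view shows the head at (320,263) centred between the fingers at (258,255) and (375,255). The hex angle falls at about 23°/s and the flats face the jaws at about t = 8.15. I'll pre-close now and correct the position.

Emit:
{"name": "servo_tool", "arguments": {"steps": [[[0, 0, 0, 0, 0, 0, 150], [0, 0, 0, 0, 0, 0, 150], [0, 0, 0, 0, 0, 0, 150]]]}}

```text
time_s: 6.9
tool_pos: [602.7, -0.9, 57.1]
tool_rot: [2.043, 0.341, -2.04]
force: [0.3, -0.3, -0.4]
opening: 0.412
```

Run:
```python
from hexfit import *
st(); print(delta([570.7,-196,55])); grab('wrist','w3'); fit('w3')
```

```text
t 6.9 loc [ 569.8 -196.4   57.1] open 0.412 F [ 0.3 -0.3 -0.4]
tool axes in local (cols)
 [[ 0.001  0.001 -1.   ]
 [-0.001 -1.    -0.001]
 [-1.     0.001 -0.001]]
[ 0.21 -0.04 -0.09]
w3 1609 [(np.float64(0.91), 0, np.float64(-196.0)), (np.float64(0.91), 3, np.float64(-196.0)), (np.float64(0.93), 57, np.float64(-196.0)), (np.float64(0.95), 54, np.float64(-196.0))]
```

Emit:
{"name": "servo_tool", "arguments": {"steps": [[[0.2, 0, -0.1, 0, 0, 0, 150], [0, 0, 0, 0, 0, 0, 150], [0, 0, 0, 0, 0, 0, 150], [0, 0, 0, 0, 0, 0, 150], [0, 0, 0, 0, 0, 0, 150], [0, 0, 0, 0, 0, 0, 150], [0, 0, 0, 0, 0, 0, 150], [0, 0, 0, 0, 0, 0, 150], [0, 0, 0, 0, 0, 0, 150], [0, 0, 0, 0, 0, 0, 150], [0, 0, 0, 0, 0, 0, 150], [0, 0, 0, 0, 0, 0, 150]]]}}

```text
time_s: 7.95
tool_pos: [603.1, -0.4, 54.1]
tool_rot: [2.042, 0.342, -2.042]
force: [-0.3, -0.2, 0.3]
opening: 0.413
```

Run:
```python
from hexfit import *
grab('wrist','w4'); fit('w4'); st()
```

```text
w4 1618 [(np.float64(1.03), 36, np.float64(-196.0)), (np.float64(1.03), 33, np.float64(-196.0)), (np.float64(1.05), 39, np.float64(-196.0)), (np.float64(1.07), 30, np.float64(-196.0))]
t 8.0 loc [ 570.3 -196.1   54.1] open 0.41 F [ 0.3 -0.   0.6]
tool axes in local (cols)
 [[ 0.     0.001 -1.   ]
 [ 0.    -1.    -0.001]
 [-1.    -0.    -0.   ]]
```

At t = 7.97 the hex angle is about 35° and falling, so this is the moment to close.

Emit:
{"name": "servo_tool", "arguments": {"steps": [[[0, 0, 0, 0, 0, 0, 255], [0, 0, 0, 0, 0, 0, 255], [0, 0, 0, 0, 0, 0, 255], [0, 0, 0, 0, 0, 0, 255], [0, 0, 0, 0, 0, 0, 255], [0, 0, 0, 0, 0, 0, 255]]], "force": 70}}

```text
time_s: 8.5
tool_pos: [603.3, -1.0, 54.3]
tool_rot: [2.042, 0.341, -2.041]
force: [0.1, -5.4, 3.0]
opening: 0.266
```

Run:
```python
from hexfit import *
st(); print(status.read_state()['ft_torque']); grab('wrist','w5'); fit('w5')
```

```text
t 8.5 loc [ 570.3 -196.8   54.3] open 0.266 F [ 0.1 -5.4  3. ]
tool axes in local (cols)
 [[ 0.     0.001 -1.   ]
 [-0.001 -1.    -0.001]
 [-1.     0.001 -0.   ]]
[-0.76562959  0.00574434 -0.02158633]
w5 1806 [(np.float64(1.21), 33, np.float64(-196.0)), (np.float64(1.22), 30, np.float64(-196.0)), (np.float64(1.25), 36, np.float64(-196.0)), (np.float64(1.26), 27, np.float64(-196.0))]
```

Emit:
{"name": "servo_tool", "arguments": {"steps": [[[0, 0, 0, 0, 0, 0, 255], [0, 0, 0, 0, 0, 0, 255], [0, 0, 0, 0, 0, 0, 255], [0, 0, 0, 0, 0, 0, 255], [0, 0, 0, 0, 0, 0, 255], [0, 0, 0, 0, 0, 0, 255], [0, 0, 0, 0, 0, 0, 255], [0, 0, 0, 0, 0, 0, 255], [0, 0, 0, 0, 0, 0, 255], [0, 0, 0, 0, 0, 0, 255], [0, 0, 0, 0, 0, 0, 255], [0, 0, 0, 0, 0, 0, 255]]]}}

```text
time_s: 9.55
tool_pos: [603.3, -1.0, 54.3]
tool_rot: [2.042, 0.341, -2.041]
force: [-0.3, -5.7, 2.1]
opening: 0.266
```

Run:
```python
from hexfit import *
st(); print(status.read_state()['ft_torque']); grab('wrist','w6'); fit('w6')
a,b=load('w5'),load('w6'); D=np.abs(a['frame'].astype(int)-b['frame']).sum(2); print('head diff',D[235:300,285:350].mean(), 'all',D.mean())
cv2.imwrite('pics/w6c.png',np.hstack([cv2.resize(x['frame'][200:320,240:400,::-1],None,fx=2.4,fy=2.4,interpolation=2) for x in (a,b)]))
grab('scene','scene3'); p=loc(cloud(load('scene3')))[150:305,270:390].reshape(-1,3)
for x in (415,445,475,505):
  q=p[(abs(p[:,0]-x)<7)&(abs(p[:,1]+199)<80)&(p[:,2]>70)&(p[:,2]<110)]; print(x,len(q),np.median(q[:,2]).round(1) if len(q) else '')
```

```text
t 9.55 loc [ 570.3 -196.7   54.3] open 0.266 F [-0.3 -5.7  2.1]
tool axes in local (cols)
 [[ 0.     0.001 -1.   ]
 [-0.001 -1.    -0.001]
 [-1.     0.001 -0.   ]]
[-0.73744889  0.05456489 -0.03365766]
w6 1812 [(np.float64(1.26), 33, np.float64(-196.0)), (np.float64(1.28), 30, np.float64(-196.0)), (np.float64(1.3), 36, np.float64(-196.0)), (np.float64(1.31), 27, np.float64(-196.0))]
head diff 3.635739644970414 all 3.06075
415 120 92.7
445 113 92.6
475 111 92.4
505 74 92.4
```

View pics/w6c.png

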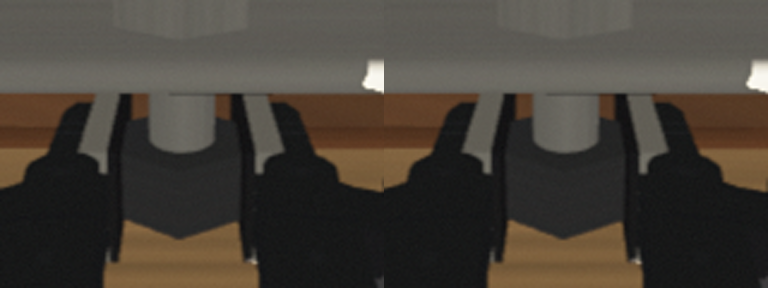

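The head is held on its flats, with a corner up at (180,160), and the two views 1 s apart are identical. The lid still reads 92.5 mm, so I'm handing in.

```bash
python3 -c "
from workcell import job; print(job.job_done())"
```

```text
the job is handed in; nothing more can be done
None
```

The lid is shut and the bolt head is held still between the fingers. I handed the job in at about 9.6 s, with the arm still gripping.

- **Lid:** I pushed it down with the closed fingertips along its arc until it met the rim with about 22 N. In the depth image its top reads 92.4–92.7 mm everywhere I sampled it (93 mm nominal), and it read the same after the grip.
- **Bolt:** I lowered the open fingers into the gap and closed at 70 N as two flats came to face the jaws. The opening settled at 0.266, about 23 mm on a linear scale, which fits the 24 mm flats. Two wrist images 1 s apart show the same hex angle, so the bolt has stopped turning.
- **Forces:** The arm took a steady side load of about 6 N and 0.75 N m while holding.
- **Tin, wheel and dish:** I never went near them. I did not re-measure their positions at the end, but they looked undisturbed in the wrist views.
- **Checks that disagreed:** Just after the descent, one reading put the tool about 4 mm off in x; it had settled by the next reading. Otherwise my checks agreed.

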